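# Slide the next disc case out over the riser's edge

### The arm

A 6-joint arm with a two-finger parallel gripper is mounted at the origin on the work surface. World frame = base frame: x ahead of the robot, y to its left, z up, the work surface at z = 0. Lengths are in m, angles in rad, forces in N, time in s.
With the tool pointing down it reaches from about 0.275 to 0.725 m from the base axis. Payload 5.6 kg.
Tool frame: the origin (TCP) lies midway between the tips of the shut fingers; the grasp point (between the pads) lies 19 mm behind it; y points along the fingers, x is the direction in which the jaws open and shut, and the axes are right-handed (so a half turn about y gives the same grasp; the last joint's range is limited). The gripper opens to 85 mm and grips with 20 to 120 N. Pads are 22 mm wide; open, the fingers measure 114 mm over their backs; the gripper's body (76 mm by 85 mm) begins 54 mm behind the grasp point. The pads swing forward as they close: fully open they stand 13 mm farther back than shut.
Start: joints at [-1.029, 0.255, 0.108, 0, -1.424, -0.285], TCP at [0.14, -0.532, 0.231] pointing down, gripper open.
Joint ranges: [-2.95, 2.95], [-1.21, 1.97], [-1.09, 1.5], [-2.87, 1.71], [-2.94, -0.07], [-3.05, 3.05]. Speed limits (rad/s): [2.57, 2.57, 3.14, 3.14, 3.14, 3.14].

### API

Orientations are given as a rotation vector (axis times angle).
In Python, from rig import get_obs, capture, env gives the robot as it stands. The module is installed in compiled form; this text tells all that it offers.
- The arm moves only by the tool play_rows, never from a script. Its argument "deltas" is a list of rows, each an object with "xyz": the shift along the tool's x, y, z in units of 25 mm (1.0 is 25 mm), a list of three; "dr": the turn, a rotation vector about the tool's x, y, z in units of 6 degrees (1.0 is 6 degrees), a list of three; "jaw": the opening, from -1 (shut) to 1 (fully open), so that 0 is half open. A call has 1 to 20 rows; each row is the pose to reach, as a shift and turn from the pose commanded when the call began, along the tool's axes at that moment; what a row does not reach only later rows make up. A row lasts 1/8 s, in which the tool goes at most 62.5 mm and 10.7 degrees, less where a joint would pass 70% of its speed; a pose out of reach is approached as far as the arm can. A call with a gripper value outside its range is refused whole. The fingers move at their own pace and stop on an object; the grip force is fixed at half the most. Time passes only in rows, so rows that repeat a pose let the fingers close. It gives the time, the measured TCP pose, the force and the opening at its end, in the units of the state.
- get_obs(): the state, without advancing time (a new reading comes with each control period).
- capture(name): name is "side" or "top" or "wrist"; returns a dict with "pixels" (400x640x3 uint8, blue, green, red), "fx", "fy", "cx", "cy" (pixels), "rvec" (rotation vector, rad) and "tvec" (3), from world to camera coordinates, as OpenCV has them. Camera axes: x right, y down, z forward; pixel columns grow to the right and rows downward; lengths in m; the calibration is good to about 2 mm. A picture is of the moment at which its call begins. There is no depth.
- env.job_done(): hands the job in, once; it reports no verdict.
The state is a dict: "time": time; "qpos": joint angles; "dq": joint speeds; "joint_efforts": joint torques, N m; "tcp_pos": TCP position; "tool_rot": TCP orientation; "force": force on the tool from outside, world axes, zero at the start; "wrist_torque": the same for the moment, N m; "finger_gap": finger opening in m.
Only numpy, scipy, OpenCV 4.12 (cv2) and the standard library are available. Lean on these libraries where they do the work, as an engineer would, in place of code of your own. Each camera call takes 0.05 s, during which the arm holds its last target.

### The job

Get the next disc ready for the announcer: with the fingertips, slide the disc case with the orange band across the wooden riser towards the riser's far long edge (the one away from the robot) until the whole orange band, and nothing more, sticks out past that edge, and leave it lying there square to the edge. Only push it along the top: it must not be lifted, tipped up or dropped, and the other disc case and the recorder on the riser must stay where they are.

Things in the scene. Friction and masses are not known exactly. Their poses are not given: they have to be found in the camera images.
- riser: Fixed wooden desk riser, a flat board 260 mm deep (its x) by 600 mm long (its y), top surface 60 mm above the desk. Origin: centre of its underside, on the desk. Its x axis points away from the robot, at right angles to the far long edge, its y axis runs along that edge. The three slots along y on its top (near the middle and about 195 mm either side) hold the two disc cases and the recorder in any order.
- riser_edge (a point): The middle of the riser's far long top edge: 130 mm along x from the riser's centre, 60 mm above the desk. Axes as the riser's; x points outwards over the edge.
- orange_case: The disc case to slide: a loose flat rigid plastic case, 125 mm (its x) by 142 mm (its y) by 10 mm thick, about 0.1 kg, lying flat on the riser, with an orange band 40 mm wide along its whole +x side (the side nearest the riser's far edge) and a white cover on the rest. Origin: centre of its underside. It starts wholly on the board, 5 to 80 mm short of the edge and turned up to about 17 degrees from square, with at least 40 mm of bare board behind it.
- band_line (a point): The middle of the inner border of the orange band, on the case's top face, 22.5 mm along the case's x from its centre. It should end right above the riser's far edge.
- blue_case: A like disc case (125 x 142 x 10 mm) with a blue band, loose on the riser; leave it alone. Origin: centre of its underside.
- recorder: Grey pocket recorder, 112 mm (x) by 52 mm (y) by 24 mm high (microphones reach 8 mm farther at +x), loose on the riser; leave it alone. Origin: centre of its underside.
Things that resemble listed ones, but are neither listed nor needed, are in the scene too. Leave any purple look-alike of the orange_case alone.

How it is judged:
By the outcome, as a careful person would: the job done as asked, in the order asked, and still so for the second after the job is handed in, with the robot touching nothing.
It also fails if it takes over 38 s, if anything falls off the work surface, if the arm or the gripper's body presses on something with over 40 N, if the wrist force passes 120 N, or if a joint passes its speed limit or range.

## Working session

There is one attempt and no reset: what is moved stays moved. The work goes in short steps, Python scripts to look and compute and a tool call to move; the robot and the scene stay as the last step left them, time stands still between calls to the robot, and variables do not carry over. Pictures are saved under pics/ and viewed, and the job is handed in when it is done.

Besides the shell and the picture viewer there is one more tool, called as name(argument=value, ...), one argument or row to a line, values as JSON. play_rows: Moves the arm, as the interface text tells. Its arguments: {"type":"object","properties":{"deltas":{"type":"array"}},"required":["deltas"]}

```bash
mkdir -p pics; cat > h.py <<'E'
import numpy as np,cv2
from rig import get_obs,capture,env
def ray(c,uv):
    R=cv2.Rodrigues(np.array(c["rvec"],float))[0];t=np.array(c["tvec"],float).ravel()
    uv=np.atleast_2d(np.array(uv,float))
    d=np.c_[(uv[:,0]-c["cx"])/c["fx"],(uv[:,1]-c["cy"])/c["fy"],np.ones(len(uv))]@R
    return -R.T@t,d
def onz(c,uv,z):
    o,d=ray(c,uv);s=(z-o[2])/d[:,2];return o+s[:,None]*d
def proj(c,P):
    K=np.array([[c["fx"],0,c["cx"]],[0,c["fy"],c["cy"]],[0,0,1.]])
    return cv2.projectPoints(np.atleast_2d(np.array(P,float)),np.array(c["rvec"],float),np.array(c["tvec"],float),K,None)[0][:,0]
E
python3 - <<'E'
from h import *
o=get_obs();print({k:np.round(v,3) for k,v in o.items()})
for n in("top","side","wrist"):
    c=capture(n);cv2.imwrite(f"pics/{n}0.png",c["pixels"]);print(n,-cv2.Rodrigues(np.array(c["rvec"]))[0].T@np.ravel(c["tvec"]),c["fx"])
E
```

```text
{'time': np.float64(0.0), 'qpos': array([-1.029,  0.256,  0.107, -0.   , -1.424, -0.285]), 'dq': array([ 0.002, -0.001, -0.   ,  0.001, -0.001,  0.   ]), 'joint_efforts': array([ 1.0000e-03, -3.8663e+01,  2.3795e+01,  5.3650e+00, -6.0000e-03,
        0.0000e+00]), 'tcp_pos': array([ 0.14 , -0.531,  0.23 ]), 'tool_rot': array([-1.075, -1.396,  1.394]), 'force': array([-0.36 ,  0.288, -0.304]), 'wrist_torque': array([0.017, 0.022, 0.014]), 'finger_gap': np.float64(0.086)}
top [ 0.38749696 -0.12671768  1.30387625] 414.9030267408997
side [-0.0966719  -0.96719641  0.72841811] 393.0260165228766
wrist [ 0.07243919 -0.54871361  0.37211412] 304.79413939079086
```

View pics/top0.png

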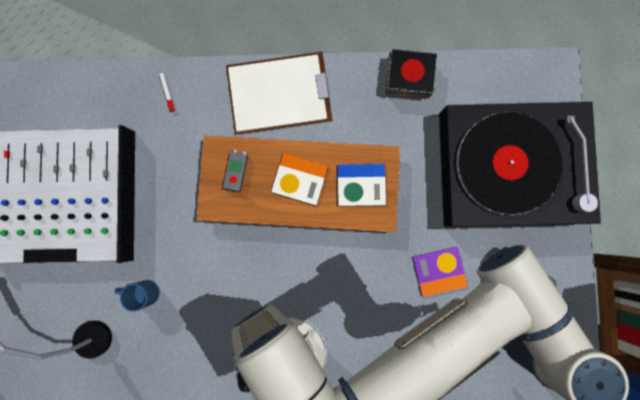

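View pics/side0.png

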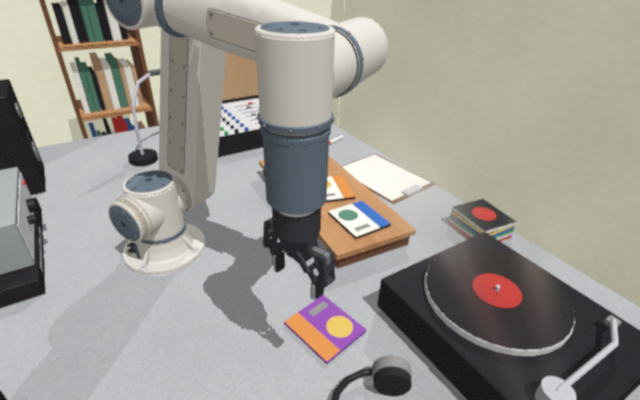

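View pics/wrist0.png

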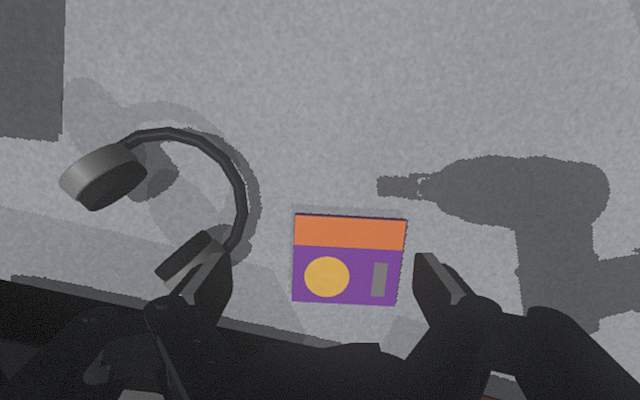

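The top view shows the orange-band case with a white cover at about (299,180), the blue case at (361,185), the recorder at (236,170) and the purple look-alike off the riser at (440,271). The white-cover case on the riser is the target. Next I'll check it in a crop and measure it.

```bash
cat > meas.py <<'E'
from h import *
def quad(mask):
    n,l,s,_=cv2.connectedComponentsWithStats(mask.astype(np.uint8));return n,l,s
def meas(c,box=(185,125,410,240),verbose=True):
    im=cv2.resize(c["pixels"],None,fx=4,fy=4,interpolation=cv2.INTER_CUBIC);hsv=cv2.cvtColor(im,cv2.COLOR_BGR2HSV)
    return im,hsv
E
python3 - <<'E'
from h import *
c=capture("top");im=c["pixels"]
print(proj(c,[[0,0,0],[.14,-.532,.23],[.5,0,0.06],[.5,.1,.06],[.6,0,.06]]))
cr=im[125:240,185:410];cv2.imwrite("pics/crop0.png",cv2.resize(cr,None,fx=3.5,fy=3.5,interpolation=cv2.INTER_CUBIC))
hsv=cv2.cvtColor(im,cv2.COLOR_BGR2HSV)
for p in [(300,162),(299,197),(250,200),(345,150),(305,170),(361,170),(314,190),(289,183)]:print(p,hsv[p[1],p[0]])
E
```

```text
[[288.97893891 354.24113498]
 [489.8449122  321.40909725]
 [284.48890682 190.30184008]
 [251.36086056 191.05640316]
 [283.9875003  157.43013717]]
(300, 162) [ 14 236 218]
(299, 197) [ 30   8 237]
(250, 200) [ 14 176 162]
(345, 150) [ 14 176 174]
(305, 170) [ 13 227 219]
(361, 170) [110 206 194]
(314, 190) [ 38   6 162]
(289, 183) [ 23 251 219]
```

View pics/crop0.png

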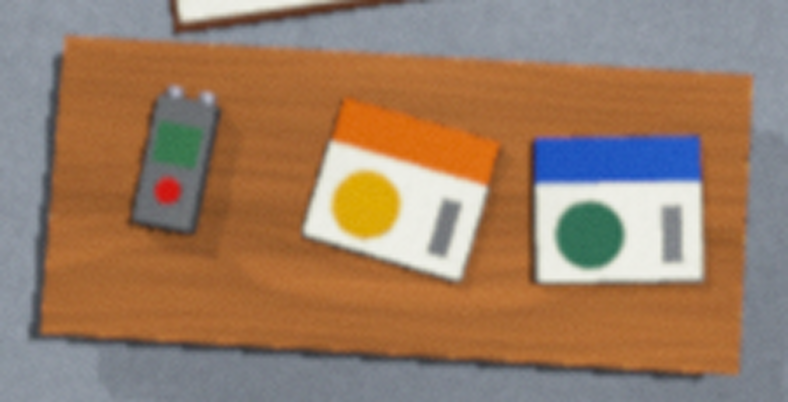

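```bash
cat > meas.py <<'E'
from h import *
def fitpoly(pts):
    return cv2.fitLine(np.float32(pts),cv2.DIST_HUBER,0,0.001,0.001).ravel()
def measure(c,S=4,roi=(185,125,410,240),z=0.060,minA=300):
    """riser far edge & case corners, from masks"""
    x0,y0,x1,y1=roi
    im=cv2.resize(c["pixels"][y0:y1,x0:x1],None,fx=S,fy=S,interpolation=cv2.INTER_CUBIC)
    hsv=cv2.cvtColor(im,cv2.COLOR_BGR2HSV);H,Sa,V=[hsv[...,i].astype(int) for i in range(3)]
    orange=(H>=8)&(H<=18)&(Sa>205)&(V>185)
    orange=cv2.morphologyEx(orange.astype(np.uint8),cv2.MORPH_OPEN,np.ones((5,5)))
    n,l,s,_=cv2.connectedComponentsWithStats(orange)
    k=1+np.argmax(s[1:,4]);ob=(l==k).astype(np.uint8)
    white=cv2.morphologyEx(((Sa<60)&(V>190)).astype(np.uint8),cv2.MORPH_OPEN,np.ones((5,5)))
    return im,hsv,ob,white
def topx(p,S,roi): # upscaled px -> orig px
    return (np.atleast_2d(p)+0.5)/S-0.5+np.array(roi[:2])
E
python3 - <<'E'
from meas import *
c=capture("top");roi=(185,125,410,240);S=4
im,hsv,ob,wh=measure(c,S,roi)
r=cv2.minAreaRect(cv2.findContours(ob,0,1)[0][0]);b=cv2.boxPoints(r)
W=onz(c,topx(b,S,roi),.070)
print("band",np.round(W,4))
n,l,s,ce=cv2.connectedComponentsWithStats(wh)
for k in range(1,n):
    if s[k,4]>2000:
        cn=max(cv2.findContours((l==k).astype(np.uint8),0,1)[0],key=len)
        W=onz(c,topx(cv2.boxPoints(cv2.minAreaRect(cn)),S,roi),.070);print("white",s[k],np.round(W,4))
# riser mask
H,Sa,V=[hsv[...,i].astype(int) for i in range(3)]
w=((Sa>110)).astype(np.uint8);w=cv2.morphologyEx(w,cv2.MORPH_CLOSE,np.ones((9,9)))
cn=max(cv2.findContours(w,0,1)[0],key=cv2.contourArea)
W=onz(c,topx(cv2.boxPoints(cv2.minAreaRect(cn)),S,roi),.060);print("riser",np.round(W,4),np.linalg.norm(np.diff(W,axis=0),axis=1))
# far edge by points: first wood row in columns
p=[]
for u in range(120,840,10):
    col=Sa[:,u];i=np.argmax(col[70 if u<0 else 30:]>110)+30;p.append((u,i))
P=onz(c,topx(np.array(p,float),S,roi),.06)
vx,vy,X,Y=fitpoly(P[:,:2]);print("far edge dir",vx,vy,X,Y,"yaw deg",np.degrees(np.arctan2(-vx,vy)) )
print(np.round(np.abs((P[:,0]-X)*vy-(P[:,1]-Y)*vx)[::6],4))
E
```

```text
band [[ 0.5799  0.0119  0.07  ]
 [ 0.6151  0.001   0.07  ]
 [ 0.5724 -0.1309  0.07  ]
 [ 0.5374 -0.1198  0.07  ]]
white [ 204    0  155   23 2103] [[0.702  0.144  0.07  ]
 [0.6991 0.0273 0.07  ]
 [0.6823 0.0275 0.07  ]
 [0.6851 0.1441 0.07  ]]
white [  349   164   206   153 13405] [[ 0.4967  0.039   0.07  ]
 [ 0.5759  0.0146  0.07  ]
 [ 0.5331 -0.1189  0.07  ]
 [ 0.4543 -0.094   0.07  ]]
white [  614   208   188   114 14190] [[ 0.535  -0.1615  0.07  ]
 [ 0.5338 -0.3013  0.07  ]
 [ 0.4504 -0.2998  0.07  ]
 [ 0.4514 -0.1607  0.07  ]]
riser [[ 0.4155  0.2678  0.06  ]
 [ 0.677   0.2521  0.06  ]
 [ 0.6256 -0.3533  0.06  ]
 [ 0.3669 -0.3289  0.06  ]] [0.26196001 0.60760243 0.2599253 ]
far edge dir 0.08289525 0.99655825 0.6458466 -0.10349082 yaw deg -4.755004
[0.0001 0.001  0.0006 0.0003 0.0001 0.0003 0.0001 0.0005 0.0001 0.0003
 0.0001 0.0004]
```

The crop confirms the orange band with a white cover and a yellow dot. The case is about 12.4° off square, turned clockwise. My plan is to keep the jaws open and parallel to the edge. The two fingertips behind the case will square it while pushing it along the riser's x.

```bash
cat > plan.py <<'E'
from h import *
from scipy.spatial.transform import Rotation as Ro
n=np.array([.99656,-.08290,0]);e=np.array([.0829,.99656,0]);E0=np.array([.6458,-.1035,.06])
def delta(P,Rt=None):
    o=get_obs();R=Ro.from_rotvec(o["tool_rot"])
    d=R.inv().apply(np.array(P)-o["tcp_pos"])/.025
    dr=None
    if Rt is not None: dr=(R.inv()*Rt).as_rotvec(degrees=True)/6
    return d,dr
def target(sgn=1):
    x=sgn*e;y=np.array([0,0,-1.]);return Ro.from_matrix(np.c_[x,y,np.cross(x,y)])
E
python3 - <<'E'
from plan import *
o=get_obs();print(Ro.from_rotvec(o["tool_rot"]).as_matrix().round(3))
C=np.array([.5346,-.0462,0])
P=C-n*(.0625+.05);P[2]=.11
print(P)
for s in(1,-1):print(delta(P,target(s)))
E
```

```text
[[-0.254 -0.    -0.967]
 [ 0.967  0.001 -0.254]
 [ 0.001 -1.     0.   ]]
[ 0.422487   -0.03687375  0.11      ]
(array([ 16.26750674,   4.84872838, -15.96953561]), array([-2.26444973e-03,  3.24436050e+00,  8.76491083e-03]))
(array([ 16.26750674,   4.84872838, -15.96953561]), array([ 1.23984480e-02, -2.67556366e+01,  3.20318856e-03]))
```

play_rows(
  deltas=[
    {"xyz":[16.3,3.5,-16],"dr":[0,3.24,0],"jaw":1},
    {"xyz":[16.3,3.5,-16],"dr":[0,3.24,0],"jaw":1},
    {"xyz":[16.3,3.5,-16],"dr":[0,3.24,0],"jaw":1},
    {"xyz":[16.3,3.5,-16],"dr":[0,3.24,0],"jaw":1},
    {"xyz":[16.3,3.5,-16],"dr":[0,3.24,0],"jaw":1},
    {"xyz":[16.3,3.5,-16],"dr":[0,3.24,0],"jaw":1},
    {"xyz":[16.3,3.5,-16],"dr":[0,3.24,0],"jaw":1},
    {"xyz":[16.3,3.5,-16],"dr":[0,3.24,0],"jaw":1},
    {"xyz":[16.3,3.5,-16],"dr":[0,3.24,0],"jaw":1},
    {"xyz":[16.3,3.5,-16],"dr":[0,3.24,0],"jaw":1},
    {"xyz":[16.3,3.5,-16],"dr":[0,3.24,0],"jaw":1},
    {"xyz":[16.3,3.5,-16],"dr":[0,3.24,0],"jaw":1},
    {"xyz":[16.3,3.5,-16],"dr":[0,3.24,0],"jaw":1},
    {"xyz":[16.3,3.5,-16],"dr":[0,3.24,0],"jaw":1},
  ],
)

```text
time: 2.0
tcp_pos: [0.4229, -0.0369, 0.144]
tool_rot: [-1.248, -1.148, 1.147]
force: [-0.7, -0.7, -0.1]
finger_gap: 0.0851
```

```bash
python3 - <<'E'
from plan import *
o=get_obs();print(o["time"],o["tcp_pos"],o["qpos"].round(2),o["force"].round(2),o["finger_gap"])
C=np.array([.5346,-.0462,0]);P=C-n*(.0625+.05);P[2]=.05
print(delta(P,target()))
for k in("wrist","side","top"):cv2.imwrite(f"pics/{k}1.png",capture(k)["pixels"])
E
```

```text
2.0 [ 0.42290038 -0.03687685  0.14403719] [ 0.29  0.06 -0.36  0.   -1.15 -1.94] [-0.73 -0.74 -0.14] 0.08511612649069304
(array([-1.90785547e-03,  3.76147882e+00,  1.83534705e-02]), array([ 0.00473713, -0.00687414,  0.00164584]))
```

View pics/wrist1.png

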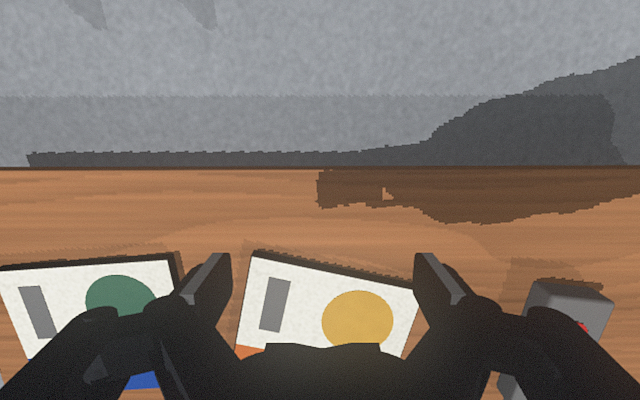

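View pics/side1.png

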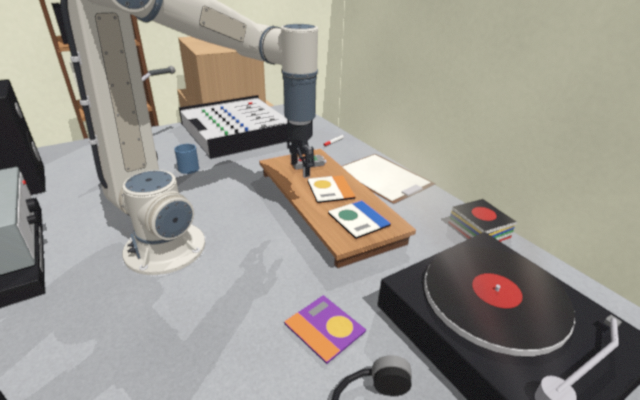

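View pics/top1.png

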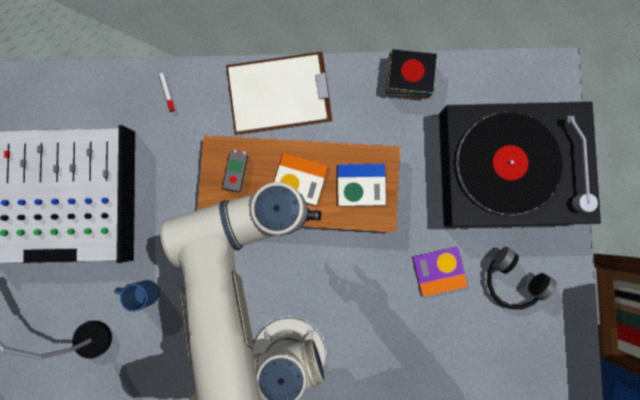

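The wrist view shows both fingertips, at (205,275) and (440,275), over bare board behind the orange case. The top view shows nothing disturbed. I'll lower in small steps while watching the force.

play_rows(
  deltas=[
    {"xyz":[0,1.5,0],"dr":[0,0,0],"jaw":1},
    {"xyz":[0,3.0,0],"dr":[0,0,0],"jaw":1},
    {"xyz":[0,3.4,0],"dr":[0,0,0],"jaw":1},
    {"xyz":[0,3.6,0],"dr":[0,0,0],"jaw":1},
    {"xyz":[0,3.7,0],"dr":[0,0,0],"jaw":1},
    {"xyz":[0,3.7,0],"dr":[0,0,0],"jaw":1},
  ],
)

```text
time: 2.9
tcp_pos: [0.4237, -0.0361, 0.052]
tool_rot: [-1.248, -1.15, 1.147]
force: [0.1, 0.1, 0.3]
finger_gap: 0.0855
```

```bash
python3 - <<'E'
from plan import *
for k in("wrist","side"):
    c=capture(k);cv2.imwrite(f"pics/{k}2.png",c["pixels"] if k=="wrist" else cv2.resize(c["pixels"][110:230,240:420],None,fx=4,fy=4,interpolation=cv2.INTER_CUBIC))
E
```

```text
(no output)
```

View pics/wrist2.png

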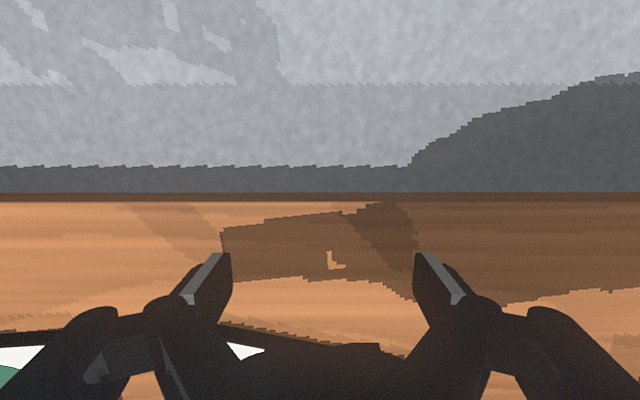

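View pics/side2.png

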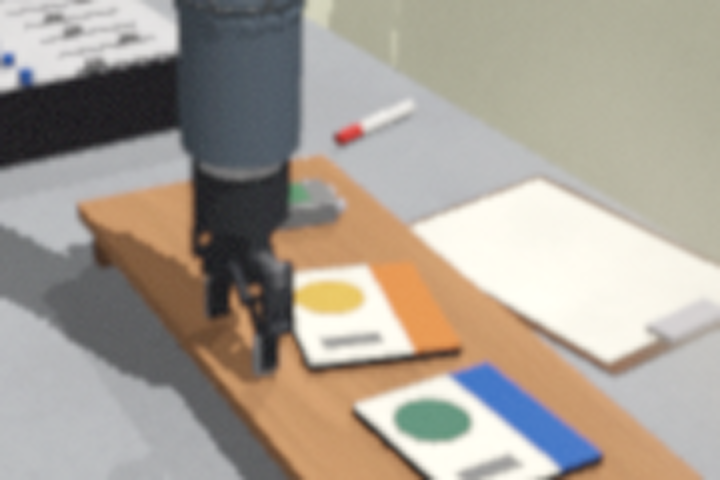

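No contact force, and the side view shows the tips just above the board behind the case, at (265,365). I'll lower about 2 mm more, then push slowly, stopping short.

play_rows(
  deltas=[
    {"xyz":[0,0.1,0],"dr":[0,0,0],"jaw":1},
    {"xyz":[0,0.1,-0.3],"dr":[0,0,0],"jaw":1},
    {"xyz":[0,0.1,-0.6],"dr":[0,0,0],"jaw":1},
    {"xyz":[0,0.1,-0.8],"dr":[0,0,0],"jaw":1},
    {"xyz":[0,0.1,-1.0],"dr":[0,0,0],"jaw":1},
    {"xyz":[0,0.1,-1.2],"dr":[0,0,0],"jaw":1},
    {"xyz":[0,0.1,-1.4],"dr":[0,0,0],"jaw":1},
    {"xyz":[0,0.1,-1.6],"dr":[0,0,0],"jaw":1},
    {"xyz":[0,0.1,-1.8],"dr":[0,0,0],"jaw":1},
    {"xyz":[0,0.1,-2.0],"dr":[0,0,0],"jaw":1},
    {"xyz":[0,0.1,-2.2],"dr":[0,0,0],"jaw":1},
    {"xyz":[0,0.1,-2.4],"dr":[0,0,0],"jaw":1},
    {"xyz":[0,0.1,-2.4],"dr":[0,0,0],"jaw":1},
  ],
)

```text
time: 4.62
tcp_pos: [0.4834, -0.0412, 0.0488]
tool_rot: [-1.247, -1.149, 1.148]
force: [-0.2, -0.5, -0.1]
finger_gap: 0.0852
```

```bash
python3 - <<'E'
from plan import *
for k in("wrist","side","top"):
    c=capture(k);x=c["pixels"]
    if k=="side":x=cv2.resize(x[110:230,240:420],None,fx=4,fy=4,interpolation=cv2.INTER_CUBIC)
    if k=="top":x=cv2.resize(x[125:240,185:410],None,fx=3.5,fy=3.5,interpolation=cv2.INTER_CUBIC)
    cv2.imwrite(f"pics/{k}3.png",x)
E
```

```text
(no output)
```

View pics/top3.png

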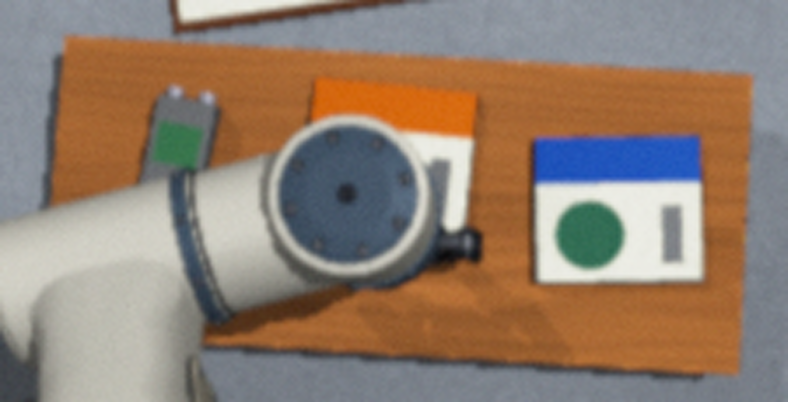

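View pics/side3.png

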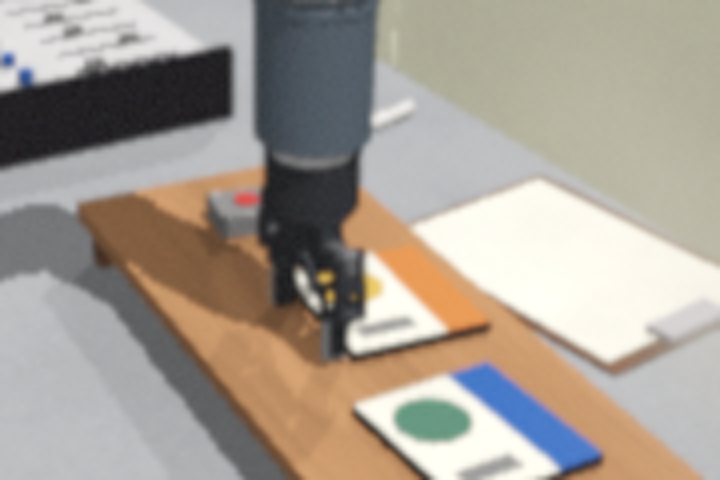

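The top view shows the case squared against both fingers, with its band at (395,105) parallel to the edge. Blue case and recorder have not moved. Next I'll measure the remaining distance.

```bash
cat > bm.py <<'E'
from plan import *
def edges(c):
    """subpixel: riser far edge (z .06), band inner border & front edge (z .07)"""
    im=c["pixels"].astype(float);B,G,R=im[...,0],im[...,1],im[...,2]
    hsv=cv2.cvtColor(c["pixels"],cv2.COLOR_BGR2HSV).astype(int)
    om=(abs(hsv[...,0]-13)<=5)&(hsv[...,1]>205)&(hsv[...,2]>185)
    om[:,:240]=0;om[:,345:]=0;om[:120]=0;om[205:]=0
    om=cv2.morphologyEx(om.astype(np.uint8),cv2.MORPH_OPEN,np.ones((3,3)))
    n,l,s,_=cv2.connectedComponentsWithStats(om);k=1+np.argmax(s[1:,4]);om=l==k
    cols=np.where(om.sum(0)>=7)[0];cols=cols[2:-2]
    def cross(p,a,b,lev):  # falling or rising crossing between rows a..b
        q=p[a:b+1]-lev;i=np.where(np.sign(q[:-1])!=np.sign(q[1:]))[0]
        return None if len(i)==0 else a+i[0]+q[i[0]]/(q[i[0]]-q[i[0]+1])
    inner=[];front=[]
    for u in cols:
        r=np.where(om[:,u])[0]
        lo,hi=r[0],r[-1]
        wv=B[hi+2:hi+5,u].max();ov=np.median(B[r,u])
        if wv>190 and R[hi+3,u]>190:
            y=cross(B[:,u],hi-2,hi+4,(wv+ov)/2)
            if y:inner.append((u,y))
        # front: use R minus background
        bg=im[lo-5:lo-3,u].mean(0);oc=np.median(im[r,u],axis=0);d=oc-bg
        pr=((im[:,u]-bg)@d)/(d@d)
        y=cross(pr,lo-4,lo+3,.5)
        if y:front.append((u,y))
    edge=[]
    sat=hsv[...,1]
    for u in list(range(210,cols[0]-8))+list(range(cols[-1]+8,390)):
        p=sat[:,u].astype(float);bgv=p[128:131].mean()
        y=cross(p,131,155,(np.median(p[150:156])+30)/2 if 0 else 105)
        if y:edge.append((u,y))
    return [np.array(x) for x in(inner,front,edge)]
def report(c):
    i,f,e_=edges(c)
    P=onz(c,e_,.06);L=cv2.fitLine(np.float32(P[:,:2]),cv2.DIST_HUBER,0,1e-4,1e-4).ravel()
    if L[1]<0:L[:2]*=-1
    nn=np.array([L[1],-L[0]]);ey=np.degrees(np.arctan2(-L[0],L[1]))
    print("edge pts",len(e_),"yaw",ey.round(2),"pt",L[2:].round(4),"resid",np.std((P[:,:2]-L[2:])@nn).round(5))
    for nm,q in(("inner",i),("front",f)):
        if len(q)<5:print(nm,len(q));continue
        Q=onz(c,q,.07)[:,:2];d=(Q-L[2:])@nn
        M=cv2.fitLine(np.float32(Q),cv2.DIST_HUBER,0,1e-4,1e-4).ravel()
        if M[1]<0:M[:2]*=-1
        print(nm,len(q),"cols",q[0,0],q[-1,0],"dist past edge mm med",(1e3*np.median(d)).round(2),"rel yaw",(np.degrees(np.arctan2(-M[0],M[1]))-ey).round(2),"ends",(1e3*d[[0,1,-2,-1]]).round(1))
E
python3 - <<'E'
from bm import *
report(capture("top"));o=get_obs();print(o["tcp_pos"],o["time"])
print(delta(o["tcp_pos"],target())[1])
E
```

```text
edge pts 124 yaw -4.71 pt [0.6555 0.0084] resid 0.00612
inner 22 cols 291.0 317.0 dist past edge mm med -67.64 rel yaw -2.8 ends [-57.2 -64.4 -69.2 -69.2]
front 41 cols 277.0 317.0 dist past edge mm med -27.52 rel yaw -2.54 ends [-24.9 -25.3 -30.3 -30.4]
[ 0.48289512 -0.04111765  0.04885195] 4.825
[0.00198177 0.00594303 0.00071273]
```

play_rows(
  deltas=[
    {"xyz":[0,0,-0.2],"dr":[0,0,0],"jaw":1},
    {"xyz":[0,0,-0.4],"dr":[0,0,0],"jaw":1},
    {"xyz":[0,0,-0.6],"dr":[0,0,0],"jaw":1},
    {"xyz":[0,0,-0.8],"dr":[0,0,0],"jaw":1},
    {"xyz":[0,0,-1.0],"dr":[0,0,0],"jaw":1},
    {"xyz":[0,0,-1.2],"dr":[0,0,0],"jaw":1},
    {"xyz":[0,0,-1.4],"dr":[0,0,0],"jaw":1},
    {"xyz":[0,0,-1.6],"dr":[0,0,0],"jaw":1},
    {"xyz":[0,0,-1.8],"dr":[0,0,0],"jaw":1},
    {"xyz":[0,0,-2.0],"dr":[0,0,0],"jaw":1},
    {"xyz":[0,0,-2.0],"dr":[0,0,0],"jaw":1},
  ],
)

```text
time: 6.2
tcp_pos: [0.5333, -0.0453, 0.0487]
tool_rot: [-1.248, -1.149, 1.148]
force: [0.2, -0.5, 0.1]
finger_gap: 0.0856
```

```bash
python3 - <<'E'
from bm import *
c=capture("top")
try: report(c)
except Exception as ex: print(ex)
x=cv2.resize(c["pixels"][125:240,185:410],None,fx=3.5,fy=3.5,interpolation=cv2.INTER_CUBIC);cv2.imwrite("pics/top4.png",x)
E
```

```text
edge pts 138 yaw -4.71 pt [ 0.6484 -0.0755] resid 0.00903
inner 11 cols 307.0 317.0 dist past edge mm med -19.02 rel yaw -1.34 ends [-17.5 -18.9 -19.5 -19.5]
front 11 cols 307.0 317.0 dist past edge mm med 19.07 rel yaw 0.55 ends [19.  18.9 19.1 19.3]
```

View pics/top4.png

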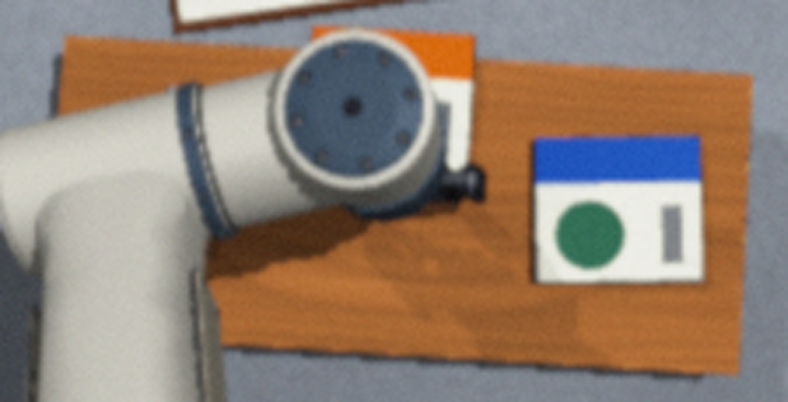

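play_rows(
  deltas=[
    {"xyz":[0,0,-0.15],"dr":[0,0,0],"jaw":1},
    {"xyz":[0,0,-0.3],"dr":[0,0,0],"jaw":1},
    {"xyz":[0,0,-0.45],"dr":[0,0,0],"jaw":1},
    {"xyz":[0,0,-0.55],"dr":[0,0,0],"jaw":1},
    {"xyz":[0,0,-0.55],"dr":[0,0,0],"jaw":1},
    {"xyz":[0,0,-0.55],"dr":[0,0,0],"jaw":1},
    {"xyz":[0,0,0.5],"dr":[0,0,0],"jaw":1},
    {"xyz":[0,-2,2],"dr":[0,0,0],"jaw":1},
    {"xyz":[0,-4,5],"dr":[0,0,0],"jaw":1},
    {"xyz":[0,-4,7],"dr":[0,0,0],"jaw":1},
    {"xyz":[0,-4,7],"dr":[0,0,0],"jaw":1},
    {"xyz":[0,-4,7],"dr":[0,0,0],"jaw":1},
  ],
)

```text
time: 7.75
tcp_pos: [0.3584, -0.0307, 0.1494]
tool_rot: [-1.248, -1.151, 1.147]
force: [0.7, -0.6, 0.9]
finger_gap: 0.0853
```

```bash
python3 - <<'E'
from bm import *
c=capture("top")
try: report(c)
except Exception as ex: print(ex)
x=cv2.resize(c["pixels"][125:240,185:410],None,fx=3.5,fy=3.5,interpolation=cv2.INTER_CUBIC);cv2.imwrite("pics/top5.png",x)
E
```

```text
edge pts 124 yaw -4.71 pt [0.6555 0.0084] resid 0.0061
inner 41 cols 277.0 317.0 dist past edge mm med -5.96 rel yaw -0.03 ends [-5.8 -5.6 -5.9 -5.8]
front 41 cols 277.0 317.0 dist past edge mm med 32.49 rel yaw -1.53 ends [39.6 39.8 32.2 32.1]
```

View pics/top5.png

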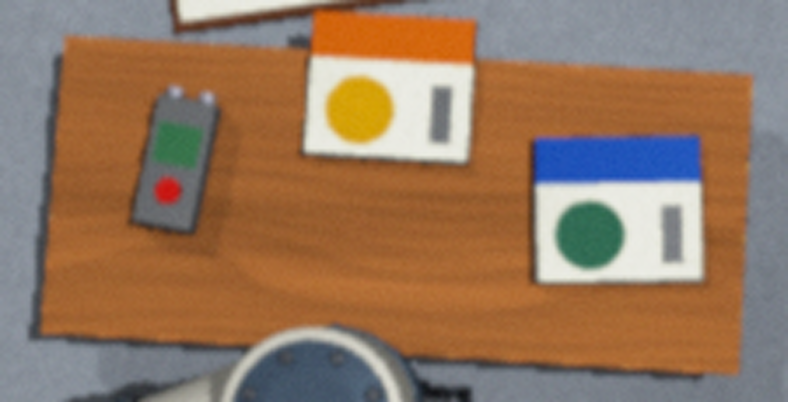

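The case is now square and about 6 mm short by the inner border, or 7.6 mm by the front edge. I'll resolve that disagreement with cleaner fits and the side camera.

```bash
python3 - <<'E'
from bm import *
c=capture("top");i,f,e_=edges(c)
P=onz(c,e_,.06)[:,:2]
# robust
m=np.ones(len(P),bool)
for _ in range(6):
    k=np.polyfit(P[m,1],P[m,0],1);r=P[:,0]-np.polyval(k,P[:,1]);m=abs(r-np.median(r[m]))<max(.0015,0)
print("edge x=%.4f+%.4f*y"%(k[1],k[0]),m.sum(),r[m].std())
for nm,q in(("in",i),("fr",f)):
    Q=onz(c,q,.07)[:,:2];d=(Q[:,0]-np.polyval(k,Q[:,1]))*np.cos(np.arctan(k[0]));print(nm,(d*1e3).round(1)[::4])
# rear edge: white->dark/wood, columns
im=c["pixels"].astype(float);d=[]
for u in range(278,316):
    p=im[:,u,0];rr=[j for j in range(163,176) if (p[j]-130)*(p[j+1]-130)<0]
    if rr:
        j=rr[-1];y=j+(p[j]-130)/(p[j]-p[j+1]);Q=onz(c,[(u,y)],.07)[0];d.append((Q[0]-np.polyval(k,Q[1]))*.9966e3)
print("rear",np.round(d,1)[::4])
s=capture("side");cv2.imwrite("pics/side5.png",cv2.resize(s["pixels"][120:240,260:420],None,fx=5,fy=5,interpolation=cv2.INTER_CUBIC))
# overlay: predicted edge line
y=np.array([.25,-.35]);print(proj(s,np.c_[np.polyval(k,y),y,[.06,.06]]))
E
```

```text
edge x=0.6547+0.0820*y 104 0.00016479574490901072
in [-5.6 -5.8 -6.  -6.2 -5.8 -5.7 -5.5 -6.3 -6.  -5.6 -5.6]
fr [39.6 40.4 33.8 34.4 33.4 32.1 32.4 32.4 32.3 32.3 32.1]
rear [-90.8 -91.2 -91.5 -91.  -90.8 -91.5 -91.3 -91.3 -91.1 -91. ]
[[319.73978352 146.74656824]
 [415.5016317  228.31181879]]
```

View pics/side5.png

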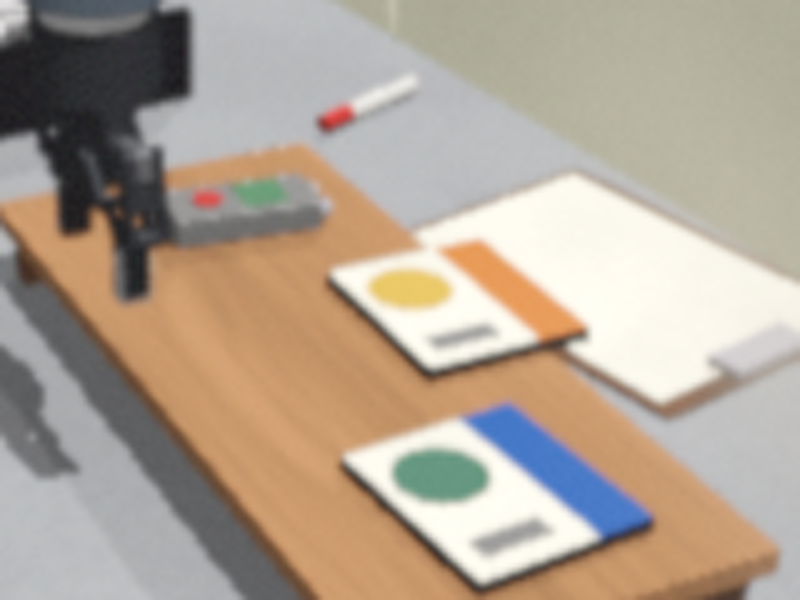

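```bash
cat > sm.py <<'E'
from bm import *
def side(s):
    im=s["pixels"].astype(float);hsv=cv2.cvtColor(s["pixels"],cv2.COLOR_BGR2HSV).astype(int)
    # far edge along rows: wood (sat high)->desk grey, rows near right part & left part
    L=[]
    for r in list(range(155,165))+list(range(200,222)):
        p=hsv[r,:,1].astype(float);lev=75
        js=[j for j in range(300,418) if p[j]>=lev>p[j+1] and abs(j-(319.7+(r-146.7)*1.174))<8]
        if js:j=js[-1];L.append((j+(p[j]-lev)/(p[j]-p[j+1]),r))
    Lp=np.array(L);P=onz(s,Lp,.06)[:,:2]
    m=np.ones(len(P),bool)
    for _ in range(6):
        k=np.polyfit(P[m,1],P[m,0],1);r=P[:,0]-np.polyval(k,P[:,1]);m=abs(r-np.median(r[m]))<.003
    print("side edge x=%.4f+%.4f*y"%(k[1],k[0]),m.sum(),len(P),r[m].std())
    I=[]
    for r in range(168,192):
        p=im[r,:,0]
        js=[j for j in range(335,385) if p[j]>=150>p[j+1] and hsv[r,j+3,1]>120 and hsv[r,j+3,2]>190 and abs(hsv[r,j+3,0]-13)<6]
        if js:j=js[-1];I.append((j+(p[j]-150)/(p[j]-p[j+1]),r))
    Q=onz(s,I,.07)[:,:2];d=(Q[:,0]-np.polyval(k,Q[:,1]))*.9966e3
    print("side inner",d.round(1),np.median(d))
E
python3 - <<'E'
from sm import *
side(capture("side"))
E
```

```text
side edge x=0.6495+0.0785*y 32 32 0.00027278092000641873
side inner [ 8.5 -0.9 -1.9 -1.8 -1.6 -1.3 -1.3 -1.5 -2.1 -2.1 -1.9 -1.6 -1.7 -1.8
 -1.8 -2.  -1.7 -2.5] -1.757164489758394
```

The two views disagree on the riser edge (x≈.6547 from the top, .6495 from the side), but agree on the band border to within 1 mm. I'll look closer.

```bash
python3 - <<'E'
from bm import *
s=capture("side");c=capture("top")
def draw(c,x0,y0,x1,y1,f):
    im=cv2.resize(c["pixels"][y0:y1,x0:x1],None,fx=f,fy=f,interpolation=cv2.INTER_NEAREST)
    for a,col in((.6547,(0,0,255)),(.6495,(255,0,255))):
        y=np.array([.28,-.36]);p=(proj(c,np.c_[a+.082*y,y,[.06]*2])-[x0,y0]+.5)*f
        cv2.line(im,*[tuple(int(round(v)) for v in q) for q in p],col,1)
    return im
cv2.imwrite("pics/se.png",draw(s,360,170,420,235,9))
cv2.imwrite("pics/te.png",draw(c,310,135,400,165,8))
for r in(205,212):print(r,[tuple(int(v) for v in s["pixels"][r,u]) for u in range(int(319.7+(r-146.7)*1.174)-7,int(319.7+(r-146.7)*1.174)+5)],int(319.7+(r-146.7)*1.174)-7)
for u in(340,370):print(u,[tuple(int(v) for v in c["pixels"][r,u]) for r in range(139,152)])
E
```

```text
205 [(112, 157, 203), (113, 157, 204), (115, 158, 205), (116, 160, 207), (121, 163, 209), (134, 168, 208), (158, 176, 202), (180, 185, 198), (192, 191, 195), (195, 194, 194), (196, 194, 194), (194, 191, 191)] 381
212 [(111, 153, 201), (113, 155, 202), (116, 157, 204), (117, 159, 206), (121, 161, 208), (129, 164, 207), (148, 170, 202), (167, 178, 196), (184, 187, 194), (193, 192, 193), (194, 192, 192), (194, 193, 192)] 389
340 [(158, 146, 139), (153, 146, 138), (151, 143, 139), (123, 129, 149), (86, 118, 170), (60, 112, 176), (52, 102, 169), (49, 101, 167), (52, 105, 169), (54, 108, 171), (52, 106, 171), (54, 102, 168), (52, 103, 167)]
370 [(155, 144, 138), (155, 144, 137), (157, 146, 140), (158, 147, 141), (158, 150, 151), (117, 128, 152), (73, 112, 162), (52, 106, 171), (50, 106, 173), (50, 104, 170), (52, 101, 165), (48, 99, 164), (52, 102, 166)]
```

View pics/se.png

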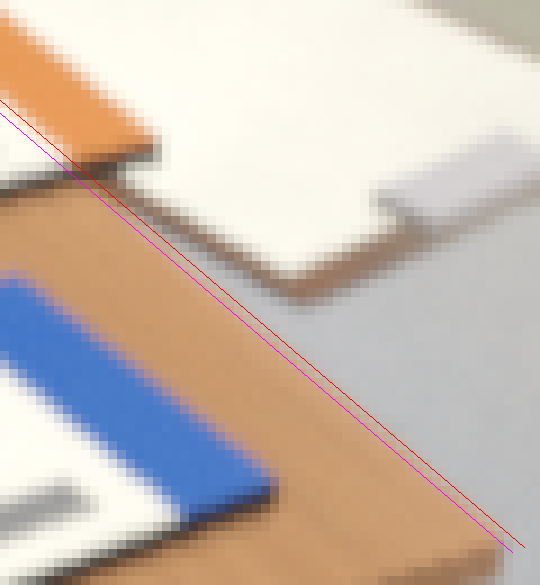

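View pics/te.png

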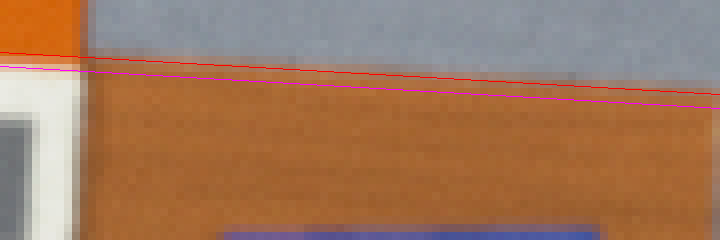

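```bash
python3 - <<'E'
from bm import *
s=capture("side");c=capture("top")
def corners(c,mask,z,eps=.04):
    n,l,st,_=cv2.connectedComponentsWithStats(mask.astype(np.uint8));k=1+np.argmax(st[1:,4])
    q=cv2.boxPoints(cv2.minAreaRect(cv2.findContours((l==k).astype(np.uint8),0,1)[0][0]))
    cn=cv2.findContours((l==k).astype(np.uint8),0,1)[0][0]
    a=cv2.approxPolyDP(cv2.convexHull(cn),5 if z else 3,True)[:,0].astype(float)
    return a
for nm,cc,f,roi in(("top",c,4,(185,120,410,240)),("side",s,4,(250,110,425,245))):
    x0,y0,x1,y1=roi
    im=cv2.resize(cc["pixels"][y0:y1,x0:x1],None,fx=f,fy=f,interpolation=cv2.INTER_CUBIC)
    h=cv2.cvtColor(im,cv2.COLOR_BGR2HSV).astype(int)
    blue=(abs(h[...,0]-110)<10)&(h[...,1]>130)
    a=corners(cc,blue,1);P=onz(cc,(a+.5)/f-.5+[x0,y0],.07)
    print(nm,"blue band\n",P[:,:2].round(4))
    white=(h[...,1]<60)&(h[...,2]>190)
    m=np.zeros_like(white);
    n,l,st,ce=cv2.connectedComponentsWithStats(white.astype(np.uint8))
    for k in range(1,n):
        if st[k,4]>2500:
            cn=cv2.findContours((l==k).astype(np.uint8),0,1)[0][0]
            a=cv2.approxPolyDP(cv2.convexHull(cn),6,True)[:,0].astype(float)
            print(" white",st[k,4],onz(cc,(a+.5)/f-.5+[x0,y0],.07)[:,:2].round(4).tolist())
E
```

```text
top blue band
 [[ 0.5694 -0.3   ]
 [ 0.5363 -0.2989]
 [ 0.538  -0.1608]
 [ 0.5682 -0.1607]
 [ 0.5726 -0.1653]]
 white 6914 [[0.7118, -0.0803], [0.6849, 0.1343], [0.6897, 0.1426], [0.7144, 0.1454]]
 white 12902 [[0.6486, 0.0287], [0.6362, -0.1082], [0.559, -0.1006], [0.569, 0.0343]]
 white 13879 [[0.5333, -0.2988], [0.4518, -0.2961], [0.4533, -0.1631], [0.5342, -0.1629]]
side blue band
 [[ 0.5395 -0.1697]
 [ 0.5665 -0.1721]
 [ 0.5644 -0.3043]
 [ 0.5346 -0.3037]]
 white 8226 [[0.7771, 0.628], [0.8993, 0.5859], [0.8295, 0.2985], [0.8079, 0.2712], [0.7289, 0.2459], [0.7032, 0.2601], [0.7099, 0.4696], [0.7255, 0.544]]
 white 46962 [[0.6106, 0.226], [0.7805, 0.237], [0.8306, 0.2208], [0.8452, -0.1593], [0.8096, -0.1956], [0.655, -0.2125], [0.5537, -0.1052], [0.5629, 0.0302]]
 white 9934 [[0.613, -0.361], [0.6293, -0.1587], [0.7863, -0.2194], [0.6935, -0.3141]]
 white 10394 [[0.4485, -0.1633], [0.5354, -0.1609], [0.5315, -0.302], [0.448, -0.3016]]
 white 12505 [[0.238, -0.0669], [0.2726, -0.0749], [0.2884, -0.129], [0.2801, -0.2481], [0.1853, -0.1897]]
```

The views disagree by about 4 mm on the edge line itself. The wrist camera can settle it from close range. Turning the tool 180° about its axis puts that camera over the far edge, and I can push with the tool turned as well.

play_rows(
  deltas=[
    {"xyz":[0,-2,0],"dr":[0,-1.7,0],"jaw":1},
    {"xyz":[0,-2,-0.5],"dr":[0,-3.4,0],"jaw":1},
    {"xyz":[0,-2,-1],"dr":[0,-5.1,0],"jaw":1},
    {"xyz":[0,-2,-1.5],"dr":[0,-6.8,0],"jaw":1},
    {"xyz":[0,-2,-2],"dr":[0,-8.5,0],"jaw":1},
    {"xyz":[0,-2,-2.5],"dr":[0,-10.2,0],"jaw":1},
    {"xyz":[0,-2,-3],"dr":[0,-11.9,0],"jaw":1},
    {"xyz":[0,-2,-3.5],"dr":[0,-13.6,0],"jaw":1},
    {"xyz":[0,-2,-4],"dr":[0,-15.3,0],"jaw":1},
    {"xyz":[0,-2,-4.5],"dr":[0,-17,0],"jaw":1},
    {"xyz":[0,-2,-5],"dr":[0,-18.7,0],"jaw":1},
    {"xyz":[0,-2,-5.5],"dr":[0,-20.4,0],"jaw":1},
    {"xyz":[0,-2,-6],"dr":[0,-22.1,0],"jaw":1},
    {"xyz":[0,-2,-6.5],"dr":[0,-23.8,0],"jaw":1},
    {"xyz":[0,-2,-7],"dr":[0,-25.5,0],"jaw":1},
    {"xyz":[0,-2,-8],"dr":[0,-27.2,0],"jaw":1},
    {"xyz":[0,-2,-9],"dr":[0,-28.9,0],"jaw":1},
    {"xyz":[0,-2,-9],"dr":[0,-30,0],"jaw":1},
    {"xyz":[0,-2,-9],"dr":[0,-30,0],"jaw":1},
    {"xyz":[0,-2,-9],"dr":[0,-30,0],"jaw":1},
  ],
)

```text
time: 10.65
tcp_pos: [0.5825, -0.0495, 0.1986]
tool_rot: [-1.168, 1.272, -1.271]
force: [0.2, 0.2, 0.1]
finger_gap: 0.0856
```

```bash
python3 - <<'E'
from plan import *
o=get_obs();print(o["qpos"].round(2))
c=capture("wrist");cv2.imwrite("pics/wrist6.png",c["pixels"])
np.save("w6.npy",c,allow_pickle=True)
y=np.array([.0,-.1]);print(proj(c,np.c_[.6547+.082*y,y,[.06]*2]),proj(c,np.c_[.6495+.082*y,y,[.06]*2]))
E
```

```text
[ 0.18  0.33  0.14  0.   -1.37  1.3 ]
[[260.83061718 118.79610465]
 [374.09233683 118.28672565]] [[261.65305865 124.8292721 ]
 [374.32258555 124.32802674]]
```

View pics/wrist6.png

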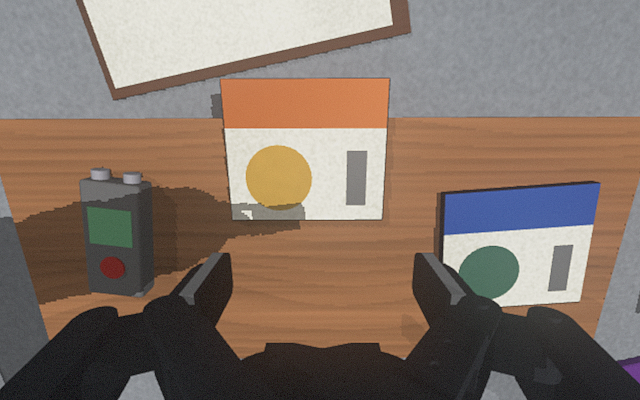

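The wrist view is clear. The riser edge is at row ~118 on both sides of the case, matching the top view's line, and the band's inner border is at row ~128. Next I'll measure the gap here.

```bash
cat > wm.py <<'E'
from plan import *
def lev(p,a,b,hi2lo=None):
    m=(p[a]+p[b])/2;q=p[a:b+1]-m;i=np.where(np.sign(q[:-1])!=np.sign(q[1:]))[0]
    return a+i[0]+q[i[0]]/(q[i[0]]-q[i[0]+1]) if len(i) else None
def wm(c,rowE,rowI,rowF,colsE,colsI,off=0.,rowR=None):
    im=cv2.GaussianBlur(c["pixels"],(7,1),0).astype(float)
    h=cv2.cvtColor(im.astype(np.uint8),cv2.COLOR_BGR2HSV).astype(float)
    E=[(u,lev(h[:,u,1],rowE-6,rowE+6)) for u in colsE];I=[(u,lev(im[:,u,0],rowI-5,rowI+5)) for u in colsI];F=[(u,lev(h[:,u,1],rowF-6,rowF+6)) for u in colsI]
    f=lambda q:np.array([p for p in q if p[1] is not None])
    P=onz(c,f(E),.06)[:,:2];m=np.ones(len(P),bool)
    for _ in range(5):
        k=np.polyfit(P[m,1],P[m,0],1);r=P[:,0]-np.polyval(k,P[:,1]);m=abs(r)<.001
    print("edge x=%.4f%+.4fy"%(k[1],k[0]),m.sum(),len(P),r[m].std().round(5))
    out={"I":f(I),"F":f(F)}
    if rowR:out["R"]=f([(u,lev(im[:,u,0],rowR-5,rowR+3)) for u in colsI])
    for nm,q in out.items():
        Q=onz(c,q,.07)[:,:2];d=(Q[:,0]-np.polyval(k,Q[:,1]))*.9966e3
        kk=np.polyfit(Q[:,1],Q[:,0],1)
        print(nm,np.median(d).round(2),"std",d.std().round(2),"relyaw deg",-np.degrees(kk[0]-k[0]).round(2),d[[0,-1]].round(1))
E
python3 - <<'E'
from wm import *
c=np.load("w6.npy",allow_pickle=True).item()
wm(c,118,128,79,list(range(20,205,3))+list(range(405,620,3)),range(232,384,4),rowR=219)
E
```

```text
edge x=0.6557+0.0825y 134 134 8e-05
I -8.52 std 0.12 relyaw deg -0.17 [-8.3 -8.7]
F 31.5 std 0.09 relyaw deg 0.08 [31.5 31.5]
R -91.56 std 0.19 relyaw deg -0.1 [-91.5 -91.4]
```

The wrist view gives a band width of 40.0 mm (front +31.5, inner −8.5), which matches the spec. It also agrees with the fingertip stop position, so about 8.4 mm remains. I'll go down behind the case again with the tool turned, push part way, and watch with the wrist camera.

play_rows(
  deltas=[
    {"xyz":[0,0,-2.7],"dr":[0,0,0],"jaw":1},
    {"xyz":[0,0,-2.7],"dr":[0,0,0],"jaw":1},
    {"xyz":[0,2.2,-2.7],"dr":[0,0,0],"jaw":1},
    {"xyz":[0,4.4,-2.7],"dr":[0,0,0],"jaw":1},
    {"xyz":[0,5.6,-2.7],"dr":[0,0,0],"jaw":1},
    {"xyz":[0,5.9,-2.7],"dr":[0,0,0],"jaw":1},
    {"xyz":[0,5.97,-2.7],"dr":[0,0,0],"jaw":1},
    {"xyz":[0,5.97,-2.7],"dr":[0,0,0],"jaw":1},
  ],
)

```text
time: 11.7
tcp_pos: [0.5165, -0.0437, 0.051]
tool_rot: [-1.167, 1.268, -1.271]
force: [0.1, 0.3, 0.6]
finger_gap: 0.0854
```

```bash
python3 - <<'E'
from plan import *
o=get_obs();c=capture("wrist");cv2.imwrite("pics/wrist7.png",c["pixels"])
print(delta(o["tcp_pos"],target(-1))[1])
T=np.array([.547,-.0465,o["tcp_pos"][2]]);print("to prev stop",delta(T)[0])
E
```

```text
[-0.02740272  0.00510107 -0.00579286]
to prev stop [0.01142226 0.00314117 1.22729879]
```

View pics/wrist7.png

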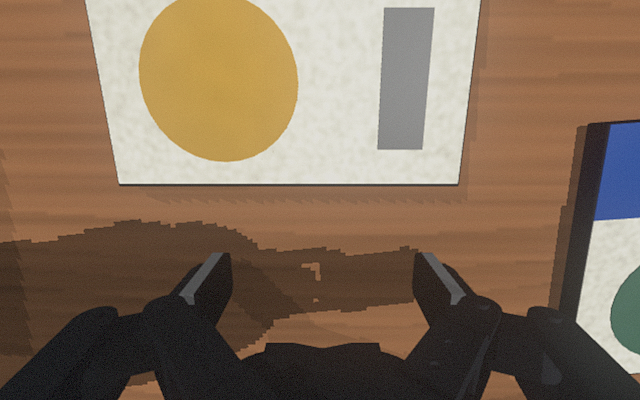

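play_rows(
  deltas=[
    {"xyz":[0,0.07,0.3],"dr":[0,0,0],"jaw":1},
    {"xyz":[0,0.07,0.6],"dr":[0,0,0],"jaw":1},
    {"xyz":[0,0.07,0.85],"dr":[0,0,0],"jaw":1},
    {"xyz":[0,0.07,1.05],"dr":[0,0,0],"jaw":1},
    {"xyz":[0,0.07,1.15],"dr":[0,0,0],"jaw":1},
    {"xyz":[0,0.07,1.25],"dr":[0,0,0],"jaw":1},
    {"xyz":[0,0.07,1.35],"dr":[0,0,0],"jaw":1},
    {"xyz":[0,0.07,1.43],"dr":[0,0,0],"jaw":1},
    {"xyz":[0,0.07,1.5],"dr":[0,0,0],"jaw":1},
    {"xyz":[0,0.07,1.5],"dr":[0,0,0],"jaw":1},
    {"xyz":[0,0.07,1.5],"dr":[0,0,0],"jaw":1},
  ],
)

```text
time: 13.12
tcp_pos: [0.5528, -0.0469, 0.0479]
tool_rot: [-1.169, 1.269, -1.27]
force: [-0.6, -0.4, -0.6]
finger_gap: 0.0852
```

play_rows(
  deltas=[
    {"xyz":[0,0,-0.6],"dr":[0,0,0],"jaw":1},
    {"xyz":[0,-2,-1.2],"dr":[0,0,0],"jaw":1},
    {"xyz":[0,-4,-1],"dr":[0,0,0],"jaw":1},
    {"xyz":[0,-6,0],"dr":[0,0,0],"jaw":1},
    {"xyz":[0,-6,1.2],"dr":[0,0,0],"jaw":1},
    {"xyz":[0,-6,1.2],"dr":[0,0,0],"jaw":1},
    {"xyz":[0,-6,1.2],"dr":[0,0,0],"jaw":1},
  ],
)

```text
time: 14.0
tcp_pos: [0.5819, -0.0494, 0.1971]
tool_rot: [-1.17, 1.271, -1.269]
force: [-0.3, -0.5, -0.8]
finger_gap: 0.0853
```

```bash
python3 - <<'E'
from plan import *
c=capture("wrist");cv2.imwrite("pics/wrist8.png",c["pixels"])
np.save("w8.npy",c,allow_pickle=True)
y=np.array([.0,-.1]);print(proj(c,np.c_[.6557+.082*y,y,[.06]*2]))
E
```

```text
[[260.44835064 116.61872533]
 [374.53691771 116.36430909]]
```

View pics/wrist8.png

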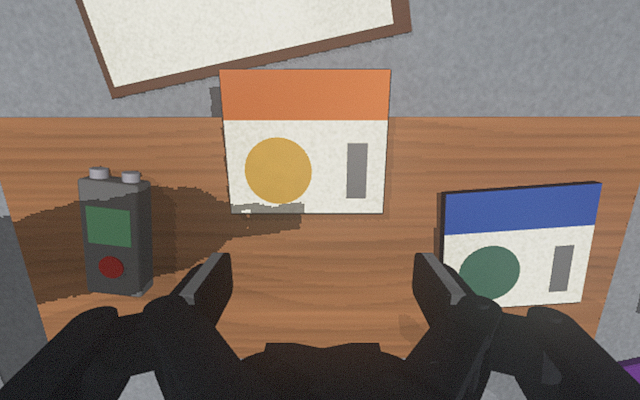

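```bash
python3 - <<'E'
from wm import *
import bm,sm
c=np.load("w8.npy",allow_pickle=True).item()
wm(c,117,120,69,list(range(20,205,3))+list(range(420,620,3)),range(232,384,4),rowR=213)
# range of camera model check: camera pos
t=capture("top")
try: bm.report(t)
except Exception as ex: print(ex)
sm.side(capture("side"))
# sensitivity: view elevation at the edge for wrist
o,d=ray(c,[(310,118)]);print(o,d/d[0,2])
# blue case thickness check: none
E
```

```text
edge x=0.6556+0.0827y 129 129 9e-05
I -2.49 std 0.06 relyaw deg -0.08 [-2.4 -2.6]
F 37.63 std 0.19 relyaw deg 0.17 [37.6 37.6]
R -85.29 std 0.13 relyaw deg 0.06 [-85.6 -85.3]
edge pts 102 yaw 2.39 pt [ 0.6305 -0.1262] resid 0.00707
inner 4
front 4
side edge x=0.6495+0.0785*y 32 32 0.00027481957909104035
side inner [9.5 4.9 4.4 4.  4.1 4.2 4.4 4.4 4.1 4.1 4.3 4.5 4.4 4.3 3.7 3.8 3.8 3.1] 4.220926447078007
[ 0.65181869 -0.05440047  0.33864252] [[ 0.00337209 -0.03973205  1.        ]]
```

This wrist picture is taken from almost straight above the edge (camera x .652), so height hardly affects the measurement. The inner border is at row ~120 and the edge at ~117: 2.5 mm short and square within 0.2°. The side view disagrees, but its edge line would make the riser only about 255 mm deep, against 260 from the top view. I'll nudge 2.5 mm more.

play_rows(
  deltas=[
    {"xyz":[0,0,-2.4],"dr":[0,0,0],"jaw":1},
    {"xyz":[0,2,-2.4],"dr":[0,0,0],"jaw":1},
    {"xyz":[0,4.2,-2.4],"dr":[0,0,0],"jaw":1},
    {"xyz":[0,5.6,-2.4],"dr":[0,0,0],"jaw":1},
    {"xyz":[0,5.9,-2.2],"dr":[0,0,0],"jaw":1},
    {"xyz":[0,6,-1.9],"dr":[0,0,0],"jaw":1},
    {"xyz":[0,6,-1.6],"dr":[0,0,0],"jaw":1},
    {"xyz":[0,6,-1.4],"dr":[0,0,0],"jaw":1},
    {"xyz":[0,6,-1.3],"dr":[0,0,0],"jaw":1},
    {"xyz":[0,6,-1.23],"dr":[0,0,0],"jaw":1},
    {"xyz":[0,6,-1.18],"dr":[0,0,0],"jaw":1},
    {"xyz":[0,6,-1.13],"dr":[0,0,0],"jaw":1},
    {"xyz":[0,6,-1.1],"dr":[0,0,0],"jaw":1},
    {"xyz":[0,6,-1.1],"dr":[0,0,0],"jaw":1},
    {"xyz":[0,6,-1.1],"dr":[0,0,0],"jaw":1},
    {"xyz":[0,6,-1.7],"dr":[0,0,0],"jaw":1},
    {"xyz":[0,4,-2.3],"dr":[0,0,0],"jaw":1},
    {"xyz":[0,2,-1.5],"dr":[0,0,0],"jaw":1},
    {"xyz":[0,0,0],"dr":[0,0,0],"jaw":1},
    {"xyz":[0,0,0],"dr":[0,0,0],"jaw":1},
  ],
)

```text
time: 16.65
tcp_pos: [0.5869, -0.0496, 0.2023]
tool_rot: [-1.161, 1.262, -1.274]
force: [-1.0, 0.3, -0.8]
finger_gap: 0.0855
```

play_rows(
  deltas=[
    {"xyz":[0,0,0],"dr":[0,0,0],"jaw":1},
    {"xyz":[0,0,0],"dr":[0,0,0],"jaw":1},
  ],
)

```text
time: 16.9
tcp_pos: [0.5815, -0.0494, 0.1964]
tool_rot: [-1.171, 1.271, -1.269]
force: [-0.3, 0.5, 0.2]
finger_gap: 0.0852
```

```bash
python3 - <<'E'
from wm import *
c=capture("wrist");cv2.imwrite("pics/wrist9.png",c["pixels"])
np.save("w9.npy",c,allow_pickle=True)
for rI in(117,118):wm(c,117,rI,66,list(range(20,205,3))+list(range(420,620,3)),range(232,384,4),rowR=210)
s=capture("side");cv2.imwrite("pics/side9.png",cv2.resize(s["pixels"][120:240,260:420],None,fx=5,fy=5,interpolation=cv2.INTER_CUBIC))
E
```

```text
edge x=0.6556+0.0824y 129 129 5e-05
I -0.43 std 0.07 relyaw deg -0.09 [-0.3 -0.5]
F 39.79 std 0.12 relyaw deg -0.01 [39.8 39.7]
R -83.47 std 0.89 relyaw deg -0.31 [-83.4 -83.5]
edge x=0.6556+0.0824y 129 129 5e-05
I -0.43 std 0.07 relyaw deg -0.1 [-0.3 -0.5]
F 39.79 std 0.12 relyaw deg -0.01 [39.8 39.7]
R -83.47 std 0.89 relyaw deg -0.31 [-83.4 -83.5]
```

View pics/wrist9.png

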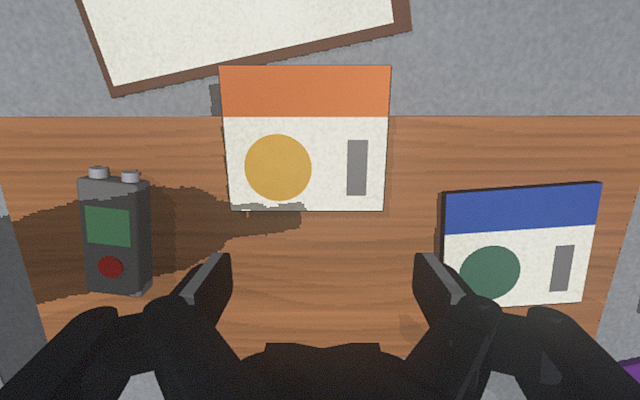

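View pics/side9.png

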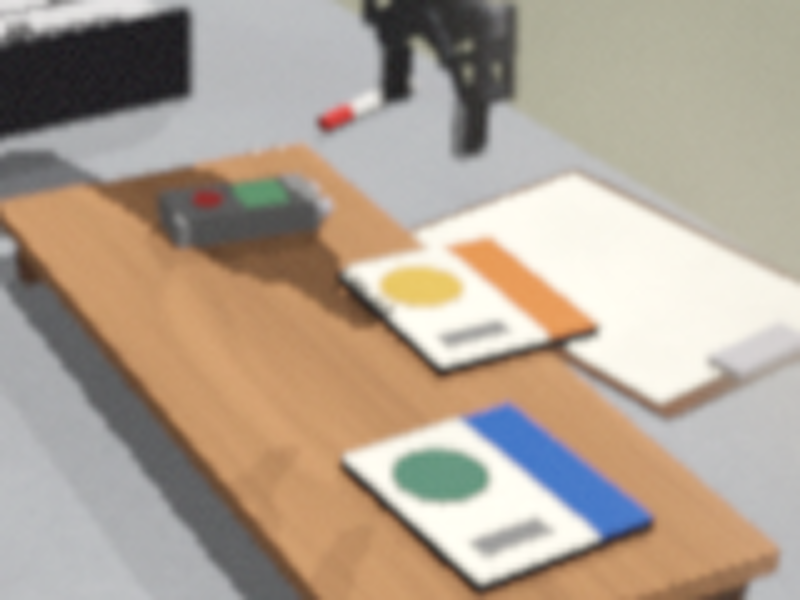

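In the wrist view the inner border and the riser edge now meet at row 117. The border is −0.4 mm from the edge, within 0.1° of square, with 39.8 mm sticking out. The other items have not moved and the arm is clear, so I'm handing in.

```bash
python3 -c "
from rig import env
env.job_done()"
```

```text
the job is handed in; nothing more can be done
```

I slid the orange-band case to the riser's far edge so that its 40 mm band, and nothing more, sticks out, and handed the job in at about 17 s. I used the open fingertips as a two-point pusher behind the case, which squared it as it moved. I made two pushes towards the edge, stopped short to measure, then added small nudges of about 6 mm and 2 mm.

**Last checks, wrist camera almost straight above the edge:**
- **Overhang:** the inner border of the band is 0.4 mm short of the edge, and 39.8 mm sticks out past it.
- **Squareness:** the case is within about 0.1° of square to the edge.
- **Other things:** the blue case and the recorder look unmoved, and the arm ended clear of everything.
- **Forces:** the readings after each move stayed around 1 N or less.

**Checks that disagreed:**
- **Side camera:** before the last nudge it read the border about 6 to 7 mm farther out than the wrist camera did. Its edge line would make the riser only about 255 mm deep, while the top view measured about 260 mm, so I discounted it.
- **Top camera:** earlier, before the two nudges, its readings of the border differed by 1 to 2.6 mm from the wrist camera's. Its script could not give a usable reading near the end, so I relied on the wrist view.
- **Rear edge of the case:** in the wrist picture it read about 1.5 mm nearer the edge than the case's size implies.

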